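# Screw the light-shield cap onto the field photometer

## Task

Take the round black light-shield cap from the tray, set it upright on the threaded sample well of the photometer and screw it fully home: turn it gently backward (counter-clockwise from above) until you feel it drop a step into the thread, then forward (clockwise) to its stop, and let go. Do not force the thread at any time, and leave the bottle, beaker and vial where they are.

Things in the scene. Friction and masses are not known exactly. Their poses are not given: they have to be found in the camera images.
- cap_mid (a point): centre (half-way up its axis) of the black ribbed plastic light-shield cap: a cylinder, 54 mm diameter, 46 mm tall, about 90 g, z up, standing open end down in the tray. Grip it across its diameter on the upper half, which is solid. The lower 22 mm is a hollow skirt.
- cap: the same cap, origin at the centre of its underside. Four lugs 90 degrees apart, each 14 degrees wide, stand inward from the skirt at its lower edge (39.6 mm between opposite lugs) and ride on the well's thread; their angle in the cap is not given. The lugs crack if any one is pressed with more than 25 N, and the collar's four thin thread starts if any one is pressed with more than 6 N.
- meter: the photometer: grey block 180 x 150 x 60 mm, fixed, with a screen and keys on the half of its top towards -x of its frame; origin at the centre of its underside. The black threaded well stands on top, 30 mm towards +x from the middle.
- well (a point): point on the upright axis of the well's collar, 15 mm above the block: the flat tops of its thread lie here or up to 3 mm higher or lower, unknown, other each time. A bevelled spigot, 37 mm diameter, rises 6 mm above the flat tops and centres the cap; a sample vial, 21 mm diameter, stands 15 mm above them inside. Four thread starts 90 degrees apart, their angle unknown too: both must be felt.
- cap_rest (a point): where cap_mid would be, for a collar of middle height, with the lugs on the flat tops; 2.5 mm higher if they land on the four thread starts (small teeth). Turned backward (counter-clockwise from above) by at most 80 degrees, the lugs fall about 5 mm into the entry gaps; at most 12 degrees further back they run against the thread starts. Turned forward on the flat tops they jam on the starts.
- cap_home (a point): where cap_mid would be, for a collar of middle height, with the cap home. From the gaps it turns forward (clockwise) 57 to 69 degrees, sinking 0.6 mm per 10 degrees, to a solid stop. The vial is sprung: after 15 degrees it pushes the cap up with 20 N, which the thread holds, so turning takes 0.2 to 0.4 N m. The collar's cushion gives 1 mm per 3 N up or down and 1 degree per 0.035 N m.
- tray: pale plastic tray, fixed, 200 x 160 mm, walls 18 mm high and 4 mm thick; origin at the centre of its underside. The cap stands on its floor within 30 mm of its middle.
- sample_bottle_mid (a point): white sample bottle, 66 mm diameter, 150 mm tall, loose: leave it alone; point half-way up its axis
- beaker_mid (a point): clear beaker, 64 mm diameter, 80 mm tall, loose: leave it alone; point half-way up its axis
- vial_mid (a point): small capped glass vial, 26 mm diameter, 55 mm tall, loose: leave it alone; point half-way up its axis
There are look-alikes about, which are no part of the job. Of the things like the cap, leave any that is red; of the rest the larger one is meant.

How it is judged (in metres and radians):
At the end, for the whole second after the job is handed in: The cap is screwed home on the well: its centre within 21.5 mm of the middle of the collar's core (20.5 mm when hard on the stop, so within the last 16 degrees of the turn or so) and above the well, within 3 mm of the well's axis, tilted less than 0.08 rad, at rest (distance between cap_mid and collar_c0 below 0.0215 m and z of cap_mid in the frame of well above 0.008 m and horizontal distance between cap_mid and well below 0.003 m and angle between cap_mid's own z axis and vertical below 0.08 rad and linear speed of cap below 0.01 m/s); the robot touches nothing.
It fails at once if a lug of the cap is pressed with more than 25 N (contact force between any of cap_c1, cap_c2, cap_c3, cap_c4 and anything else above 25 N).
It fails at once if one of the collar's four thin thread starts is pressed by the cap with more than 6 N (cross-threaded, or turned back too hard) (contact force between cap and collar_c1 above 6 N or contact force between cap and collar_c2 above 6 N or contact force between cap and collar_c3 above 6 N or contact force between cap and collar_c4 above 6 N).
It fails at once if the bottle, beaker or vial is moved by more than 15 mm (distance of any of sample_bottle_mid, beaker_mid, vial_mid from where it was at the start of the episode above 0.015 m).
It also fails if it takes over 61 s, if anything falls off the work surface, if the arm or the gripper's body presses on something with over 40 N, if the wrist force passes 120 N, or if a joint passes its speed limit or range.

## Robot

A 6-joint arm with a two-finger parallel gripper is mounted at the origin on the work surface. World frame = base frame: x ahead of the robot, y to its left, z up, the work surface at z = 0. Lengths are in mm, angles in rad, forces in N, time in s.
With the tool pointing down it reaches from about 350 to 975 mm from the base axis. Payload 7.1 kg.
Tool frame: the origin (TCP) lies midway between the tips of the shut fingers; the grasp point (between the pads) lies 19 mm behind it (ctrl.grasp_offset is the distance from the TCP to the grasp point, in mm); z points along the fingers, y is the line along which they close (so a half turn about z gives the same grasp; the last joint's range is limited). The gripper opens to 88 mm and grips with 3 to 60 N. Pads are 20 mm wide; open, the fingers measure 115 mm over their backs; the gripper's body (75 mm by 178 mm) begins 61 mm behind the grasp point.
Start: joints at [1.176, 0.423, 1.63, -0, 1.089, -0.019], TCP at [229.353, 581.379, 222.675] pointing down, gripper open.
Joint ranges: [-3, 3], [-0.9, 2.11], [0.09, 2.58], [-1.31, 4.45], [0.11, 2.69], [-2.54, 2.54]. Speed limits (rad/s): [2.39, 2.39, 3.01, 3.14, 3.14, 3.14].

## Interface

Orientations are given as a rotation vector (axis times angle).
In Python, from workcell import ctrl gives the robot as it stands. The module is installed in compiled form; this text tells all that it offers.
- The arm moves only by the tool servo_tool, never from a script. Its argument "rows" is a list of rows, each a list of 7 numbers: the turn, a rotation vector about the tool's x, y, z as a fraction of full scale, then the shift along the tool's x, y, z as a fraction of full scale, then the finger opening in mm, from 0 to 87.8. A call has 1 to 10 rows; each row is the pose to reach, as a shift and turn from the pose commanded when the call began, along the tool's axes at that moment; what a row does not reach only later rows make up. Full scale, the value 1, is 20 cm for a shift and 1.5 rad for a turn. A row lasts 1/8 s, in which the tool goes at most 62.5 mm and 10.7 degrees, less where a joint would pass 70% of its speed; a pose out of reach is approached as far as the arm can. A call with a number of a shift or a turn outside -1 to 1 is refused whole. A call with a gripper value outside its range is refused whole. The fingers move at their own pace and stop on an object; the grip force is fixed at half the most. Time passes only in rows, so rows that repeat a pose let the fingers close. It gives the time, the measured TCP pose, the force, the opening and the grip force at its end, in the units of the state.
- ctrl.get_obs(): the state, without advancing time (a new reading comes with each control period).
- ctrl.get_image(name): name is "side" or "top" or "wrist"; returns (picture, depth): 480x640x3 uint8, red, green, blue; 480x640 float32, mm along the optical axis (not along the pixel's ray), 0 where there is no reading.
- ctrl.camera_info(name): a dict with "intrinsics" (3x3 intrinsics, pixels), "R" (3x3) and "t" (3): a world point X has camera coordinates R X + t. Camera axes: x right, y down, z forward; pixel columns grow to the right and rows downward; lengths in mm; the calibration is good to about 2 mm. A picture is of the moment at which its call begins: read the wrist's pose just before it. camera_info takes no time and is no camera call; for the wrist camera it gives the pose at the moment of the call.
- ctrl.close_job(): hands the job in; it is judged then, once.
The state is a dict: "t": time; "qpos": joint angles; "qvel": joint speeds; "joint_torque": joint torques, N m; "ee_pos": TCP position; "orientation": TCP orientation; "ft_force": force on the tool from outside, world axes, zero at the start; "moment": the same for the moment, N m; "width": finger opening in mm; "grasp_force": force on a finger pad.
Only numpy, scipy, OpenCV 4.12 (cv2) and the standard library are available. Lean on these libraries where they do the work, as an engineer would, in place of code of your own. Each camera call takes 0.05 s, during which the arm holds its last target. There are 200 camera calls.

## Working session

There is one attempt and no reset: what is moved stays moved. The work goes in short steps, Python scripts to look and compute and a tool call to move; the robot and the scene stay as the last step left them, time stands still between calls to the robot, and variables do not carry over. Pictures are saved under pics/ and viewed, at most 10 in all, crops included, and the job is handed in when it is done.

Besides the shell and the picture viewer there is one more tool, called after ">>>" as name(argument=value, ...) on one line, values as JSON. servo_tool: Moves the arm, as the interface text tells. Its arguments: {"type":"object","properties":{"rows":{"type":"array","items":{"type":"array","items":{"type":"number"}}}},"required":["rows"]}

```bash
mkdir -p pics
python3 - <<'E'
from workcell import ctrl
import cv2,numpy as np
o=ctrl.get_obs();print({k:np.round(v,3) for k,v in o.items()})
for n in("top","side"):
    p,d=ctrl.get_image(n);cv2.imwrite(f"pics/{n}0.png",p[...,::-1]);np.save(f"pics/{n}0d.npy",d)
    i=ctrl.camera_info(n);print(n,np.round(i["intrinsics"],1).tolist(),np.round(i["R"],3).tolist(),np.round(i["t"],1))
E
```

```text
{'t': np.float64(0.0), 'qpos': array([ 1.176,  0.424,  1.631,  0.   ,  1.089, -0.019]), 'qvel': array([-0.001, -0.001, -0.001, -0.001,  0.001, -0.001]), 'joint_torque': array([ 0.0000e+00, -5.4461e+01, -2.7367e+01,  6.4000e-02,  2.3000e-02,
       -0.0000e+00]), 'ee_pos': array([229.152, 580.873, 221.906]), 'orientation': array([-5.870e-01, -3.086e+00,  2.000e-03]), 'ft_force': array([ 0.619,  0.277, -0.09 ]), 'moment': array([-0.049,  0.012, -0.008]), 'grasp_force': np.float64(0.0), 'width': np.float64(87.257)}
top [[568.3, 0.0, 320.8], [0.0, 568.3, 242.9], [0.0, 0.0, 1.0]] [[-0.001, -1.0, 0.02], [-0.998, -0.0, -0.062], [0.062, -0.02, -0.998]] [  44.7  596.3 1149.7]
side [[610.7, 0.0, 321.9], [0.0, 610.7, 236.3], [0.0, 0.0, 1.0]] [[-0.996, -0.083, 0.016], [-0.059, 0.551, -0.832], [0.06, -0.83, -0.554]] [600.   83.1 997.5]
```

View pics/top0.png

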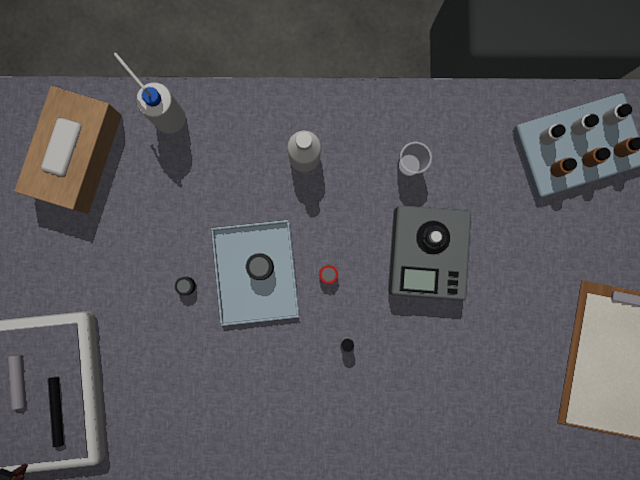

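View pics/side0.png

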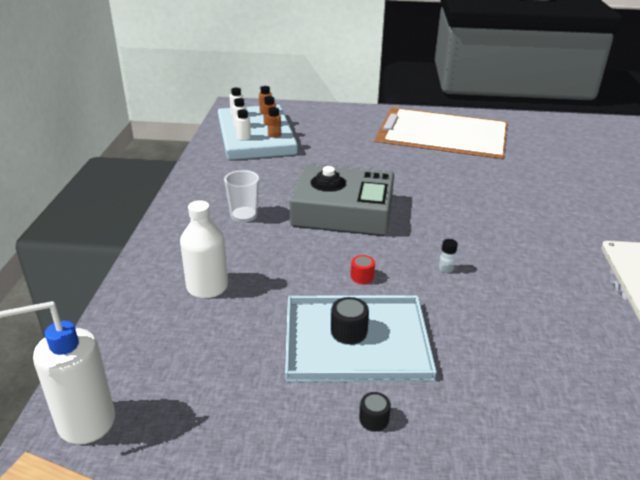

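The top picture shows these cap candidates: a black cap in the tray (260,266), a small black cap (185,286) outside the tray, a red cap (328,274), the black-capped vial (347,345) and the black well on the meter (433,237). I choose (260,266), the larger non-red cap standing in the tray. The side view has it at (350,320), and shows the well at (328,182).

```bash
cat > h.py <<'E'
import numpy as np,cv2
from workcell import ctrl
def w(n,u,v,d=None,z=None):
    i=ctrl.camera_info(n);K,R,t=map(np.array,(i["intrinsics"],i["R"],i["t"]))
    r=R.T@np.linalg.solve(K,[u,v,1.]);c=-R.T@t
    return c+r*(d if d is not None else (z-c[2])/r[2])
E
python3 - <<'E'
from h import *
for n in("top","side"):
    im=cv2.imread(f"pics/{n}0.png");d=np.load(f"pics/{n}0d.npy")
    pts={"top":dict(cap=(260,266),small=(185,286),red=(328,274),tray=(240,300),well=(436,237),collar=(423,237),block=(403,225),bottle=(304,141),vial=(347,345)),"side":dict(cap=(350,307),small=(375,402),tray=(390,340),well=(329,172),block=(350,190))}[n]
    for k,(u,v) in pts.items(): print(n,k,np.round(w(n,u,v,d=d[v,u]),1))
d=np.load("pics/top0d.npy");im=cv2.imread("pics/top0.png")
v,u=np.mgrid[:480,:640]
i=ctrl.camera_info("top");K,R,t=i["intrinsics"],i["R"],i["t"]
c=np.stack([(u-K[0][2])/K[0][0]*d,(v-K[1][2])/K[1][1]*d,d],-1)
P=(c-t)@np.array(R);np.save("pics/P.npy",P)
def roi(x0,x1,y0,y1,zlo,zhi):
    m=np.zeros(d.shape,bool);m[y0:y1,x0:x1]=1
    m&=(P[...,2]>zlo)&(P[...,2]<zhi);return m
for nm,m in dict(cap=roi(235,285,240,290,42,60),block=roi(380,480,200,305,55,65),well=roi(410,455,215,258,66,85),spig=roi(410,455,215,258,76,85),vialtop=roi(410,455,215,258,85,110)).items():
    q=P[m];vv,uu=np.nonzero(m);(cx,cy),r=cv2.minEnclosingCircle(np.float32(q[:,:2]))
    print(nm,len(q),np.round(np.percentile(q[:,2],[5,50,95]),1),"circ",round(cx,1),round(cy,1),round(r,1),"mean",np.round(q.mean(0),1),cv2.minAreaRect(np.float32(q[:,:2])))
cv2.imwrite("pics/crop.png",np.hstack([cv2.resize(im[236:296,225:295],(400,343)),cv2.resize(im[200:260,398:468],(400,343))]))
E
```

```text
top cap [548.2 166.2  48.8]
top small [508.5 317.6  33.8]
top red [532.3  30.3  35.7]
top tray [479.3 210.6   6.4]
top well [ 603.4 -177.8   88. ]
top collar [ 604.2 -154.5   77.7]
top block [ 629.1 -117.9   63.1]
top bottle [775.8  77.8 151.3]
top vial [392.6  -6.1  56.3]
side cap [549.2 165.3  49.9]
side small [511.2 320.   32.8]
side tray [489.4 179.1   5.1]
side well [ 604.5 -171.5   86.1]
side block [ 563.9 -158.6   57.8]
cap 585 [47.2 51.  54.8] circ 548.6 169.1 27.4 mean [548.4 168.9  51.1] ((548.3987426757812, 169.07553100585938), (53.208045959472656, 52.481231689453125), 65.891845703125)
block 5855 [57.2 61.1 64.2] circ 575.8 -173.5 113.8 mean [ 574.4 -172.9   60.9] ((575.9348754882812, -173.90602111816406), (150.30294799804688, 179.69715881347656), 85.40123748779297)
well 380 [66.7 77.5 83.5] circ 605.0 -175.6 51.8 mean [ 604.8 -174.9   76.6] ((608.868896484375, -177.55323791503906), (78.6260757446289, 80.34494018554688), 87.1978759765625)
spig 220 [76.6 80.3 83.7] circ 605.6 -176.5 22.9 mean [ 605.7 -174.5   80.3] ((606.5733642578125, -175.41482543945312), (42.437801361083984, 42.99819564819336), 5.902277946472168)
vialtop 94 [86.4 90.7 93.5] circ 605.7 -177.7 14.4 mean [ 605.9 -176.2   90.4] ((605.373046875, -175.76596069335938), (19.299291610717773, 26.037126541137695), 65.65110778808594)
```

View pics/crop.png

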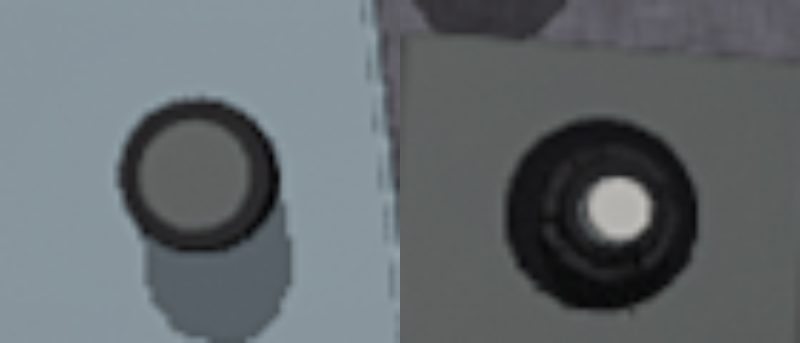

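The crop shows the 54 mm cap in the tray (measured 53 mm, top at z≈50). The well on the meter is at right, with the white vial inside its spigot. The well is near (605.8, -176.2), which agrees with the block rectangle plus 30 mm.

```bash
cat >> h.py <<'E'
from scipy.spatial.transform import Rotation as Ro
def go(p,yaw=0.):
    """print row numbers to reach TCP p, tool down, tool y at world angle yaw"""
    o=ctrl.get_obs();C=Ro.from_rotvec(o["orientation"])
    y=np.array([np.cos(yaw),np.sin(yaw),0]);z=np.array([0,0,-1.]);T=Ro.from_matrix(np.c_[np.cross(y,z),y,z])
    print("at",np.round(o["ee_pos"],1),"turn",np.round((C.inv()*T).as_rotvec()/1.5,4),"shift",np.round(C.inv().apply(np.array(p)-o["ee_pos"])/200,4))
E
python3 - <<'E'
from h import *
i=ctrl.camera_info("wrist");R=np.array(i["R"]);print(i["intrinsics"]);C=Ro.from_rotvec(ctrl.get_obs()["orientation"])
c=-R.T@i["t"];print("cam in tool",C.inv().apply(c-ctrl.get_obs()["ee_pos"]),"axis in tool",C.inv().apply(R[2]),"camx",C.inv().apply(R[0]))
go([480,169,180])
E
```

```text
[[394.24480166   0.         315.65919132]
 [  0.         394.24480166 239.19187848]
 [  0.           0.           1.        ]]
cam in tool [  76.13041645   -0.7520333  -162.09846542] axis in tool [-2.74263051e-01 -4.20206717e-04  9.61654617e-01] camx [9.93615701e-04 9.99999247e-01 7.20340195e-04]
at [229.2 580.9 222. ] turn [-9.000e-04  6.000e-04  7.966e-01] shift [-1.9225 -1.4551  0.2119]
```

>>> servo_tool(rows=[[0,0,0.2,-0.26,-0.15,0.02,87],[0,0,0.32,-0.52,-0.3,0.05,87],[0,0,0.44,-0.78,-0.46,0.08,87],[0,0,0.56,-1,-0.6,0.1,87],[0,0,0.68,-1,-0.7,0.1,87],[0,0,0.797,-1,-0.8,0.1,87],[0,0,0.797,-1,-0.8,0.1,87]])

```text
t: 0.98
ee_pos: [356.0, 357.5, 202.3]
orientation: [2.227, 2.216, -0.003]
ft_force: [-0.8, 0.9, 0.6]
width: 86.8
grasp_force: 0.0
```

```bash
python3 -c "
from h import *
go([548.5,169,150])"
```

```text
at [356.  357.5 202.3] turn [-0.0008  0.0008 -0.0035] shift [-0.9372  0.9677  0.2615]
```

>>> servo_tool(rows=[[0,0,0,-0.24,0.24,0.06,87],[0,0,0,-0.47,0.48,0.13,87],[0,0,0,-0.7,0.72,0.2,87],[0,0,-0.0035,-0.937,0.968,0.26,87],[0,0,-0.0035,-0.937,0.968,0.26,87],[0,0,-0.0035,-0.937,0.968,0.26,87]])

```text
t: 1.72
ee_pos: [550.4, 170.7, 150.0]
orientation: [-2.218, -2.223, 0.002]
ft_force: [-1.0, -0.6, 0.1]
width: 87.1
grasp_force: 0.0
```

Run:
```python
from h import *
o=ctrl.get_obs();p,d=ctrl.get_image("wrist");cv2.imwrite("pics/w1.png",p[...,::-1]);np.save("pics/w1d.npy",d)
i=ctrl.camera_info("wrist");K,R,t=map(np.array,(i["intrinsics"],i["R"],i["t"]))
v,u=np.mgrid[:480,:640]
P=(np.stack([(u-K[0,2])/K[0,0]*d,(v-K[1,2])/K[1,1]*d,d],-1)-t)@R
print(o["ee_pos"])
g=cv2.cvtColor(p,cv2.COLOR_RGB2GRAY)
m=((P[...,2]>40)&(P[...,2]<60)&(np.hypot(P[...,0]-548,P[...,1]-169)<45)).astype(np.uint8)
c=max(cv2.findContours(m,0,2)[0],key=cv2.contourArea);print(cv2.fitEllipse(c),"z",np.median(P[...,2][m>0]))
q=np.array([w("wrist",*k[0],z=50) for k in c]);(x,y),r=cv2.minEnclosingCircle(np.float32(q[:,:2]));print("cap top circle",x,y,r)
print("tray floor", P[200:210,240:250,2].mean())
go([548.5,169,20])
```

```text
[550.40380314 170.71667426 150.03660979]
((311.28289794921875, 240.4891357421875), (75.45285034179688, 76.44087982177734), 93.59701538085938) z 50.525135154250364
cap top circle 544.8331909179688 169.84933471679688 27.8354549407959
tray floor 7.592013083407523
at [549.6 171.7 150.3] turn [-0.0008 -0.      0.0024] shift [-0.0133 -0.0048  0.6517]
```

View pics/w1.png

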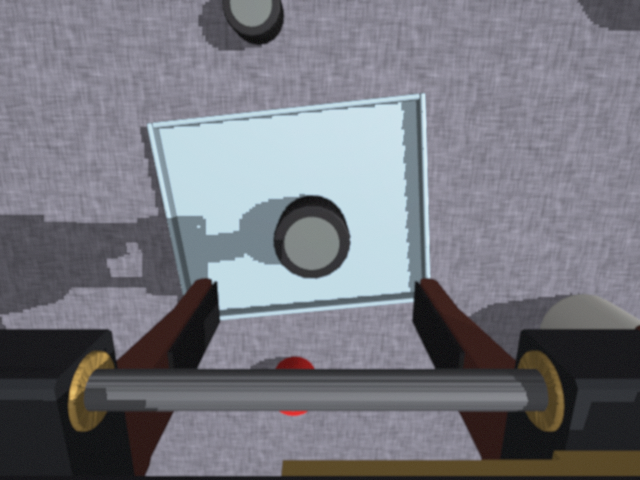

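The wrist picture shows the cap centred between the fingers, with its grey top disc at about (311,243). The red decoy is at (295,385) under the gripper and the small decoy at (252,15).

Run:
```python
from h import *
for k in range(3):
    o=ctrl.get_obs();p,d=ctrl.get_image("wrist");hsv=cv2.cvtColor(p,cv2.COLOR_RGB2HSV)
    m=((hsv[...,2]>90)&(hsv[...,2]<170)&(hsv[...,1]<40)).astype(np.uint8);m[:190]=0;m[290:]=0;m[:,:270]=0;m[:,355:]=0
    n,l,s,c=cv2.connectedComponentsWithStats(m)
    b=[j for j in range(1,n) if s[j,4]>500]
    print(np.round(o["ee_pos"],1),np.round(o["qpos"],4),[ (s[j].tolist(),c[j].round(1),w("wrist",*c[j],z=50).round(1)) for j in b])
go([548,169,20])
```

```text
[549.6 171.7 150.3] [2.8190e-01 4.4560e-01 1.7913e+00 5.0000e-04 9.0590e-01 2.7800e-01] [([285, 218, 56, 53, 2316], array([312.6, 244.1]), array([545.8, 168.4,  50. ]))]
[549.2 172.3 150.5] [2.8310e-01 4.4490e-01 1.7918e+00 4.0000e-04 9.0590e-01 2.7790e-01] [([286, 219, 55, 53, 2309], array([313.1, 244.9]), array([546.1, 168.1,  50. ]))]
[549.1 172.6 150.8] [2.8370e-01 4.4450e-01 1.7919e+00 4.0000e-04 9.0590e-01 2.7780e-01] [([286, 219, 55, 53, 2301], array([313.2, 245.2]), array([546.2, 168. ,  50. ]))]
at [549.1 172.8 150.9] turn [-0.0002 -0.0001  0.0042] shift [-0.0193 -0.0056  0.6546]
```

>>> servo_tool(rows=[[0,0,0.004,-0.023,-0.01,0.2,87],[0,0,0.004,-0.023,-0.01,0.4,87],[0,0,0.004,-0.023,-0.01,0.5,87],[0,0,0.004,-0.023,-0.01,0.6,87],[0,0,0.004,-0.023,-0.01,0.65,87],[0,0,0.004,-0.023,-0.01,0.65,87],[0,0,0.004,-0.023,-0.01,0.65,87],[0,0,0.004,-0.023,-0.01,0.65,87]])

```text
t: 2.92
ee_pos: [548.8, 167.2, 21.5]
orientation: [2.222, 2.219, 0.002]
ft_force: [0.6, -0.2, -1.4]
width: 87.0
grasp_force: 0.0
```

```bash
python3 -c "
from h import *
go([547,168.2,20])"
```

```text
at [548.8 167.2  21.5] turn [ 0.0009 -0.0003 -0.0009] shift [ 0.0052 -0.0091  0.0073]
```

>>> servo_tool(rows=[[0,0,0,0.005,-0.007,0.006,87],[0,0,0,0.005,-0.007,0.006,75],[0,0,0,0.005,-0.007,0.006,60],[0,0,0,0.005,-0.007,0.006,40],[0,0,0,0.005,-0.007,0.006,40],[0,0,0,0.005,-0.007,0.006,40],[0,0,0,0.005,-0.007,0.006,40],[0,0,0,0.005,-0.007,0.006,40]])

```text
t: 3.92
ee_pos: [546.9, 168.0, 19.5]
orientation: [2.223, 2.22, 0.0]
ft_force: [0.3, 0.0, -0.5]
width: 53.5
grasp_force: 30.0
```

>>> servo_tool(rows=[[0,0,0,0,0,-0.1,40],[0,0,0,0,0,-0.35,40],[0,0,0,0,0,-0.6,40],[0,0,0,-0.1,0.03,-0.8,40],[0,0,0,-0.35,0.06,-0.85,40],[0,0,0,-0.6,0.1,-0.85,40],[0,0,0,-0.85,0.14,-0.85,40],[0,0,0,-1,0.15,-0.85,40]])

```text
t: 4.92
ee_pos: [576.7, -34.2, 191.0]
orientation: [2.224, 2.218, 0.001]
ft_force: [1.0, -0.5, -1.2]
width: 53.5
grasp_force: 30.0
```

```bash
python3 -c "
from h import *
go([606,-226,190])"
```

```text
at [576.7 -34.2 191. ] turn [ 0.0009  0.0002 -0.0018] shift [-0.9585  0.149   0.0053]
```

>>> servo_tool(rows=[[0,0,0,-0.25,0.04,0.005,40],[0,0,0,-0.5,0.08,0.005,40],[0,0,0,-0.75,0.12,0.005,40],[0,0,0,-0.96,0.15,0.005,40],[0,0,0,-0.96,0.15,0.005,40],[0,0,0,-0.96,0.15,0.005,40],[0,0,0,-0.96,0.15,0.005,40],[0,0,0,-0.96,0.15,0.005,40]])

```text
t: 5.92
ee_pos: [606.3, -222.9, 188.7]
orientation: [-2.221, -2.222, 0.0]
ft_force: [0.9, 0.4, -0.8]
width: 53.9
grasp_force: 30.0
```

Run:
```python
from h import *
for k in range(3):
    o=ctrl.get_obs();p,d=ctrl.get_image("wrist");cv2.imwrite(f"pics/w2.png",p[...,::-1])
    np.save("pics/w2d.npy",d);e=o["ee_pos"];print(np.round(e,1))
    m=(p.min(2)>165).astype(np.uint8);m[280:]=0;m[:50]=0;m[:,:200]=0;m[:,430:]=0
    n,l,s,c=cv2.connectedComponentsWithStats(m)
    for j in range(1,n):
        if s[j,4]>100: print("white",s[j],c[j],d[int(c[j][1]),int(c[j][0])],w("wrist",*c[j],z=90).round(1),w("wrist",*c[j],d=d[int(c[j][1]),int(c[j][0])]).round(1))
np.savez("pics/w2.npz",K=ctrl.camera_info("wrist")["intrinsics"],R=ctrl.camera_info("wrist")["R"],t=ctrl.camera_info("wrist")["t"],e=e,o=o["orientation"])
print(o["ft_force"],o["moment"])
```

```text
[ 606.3 -222.9  188.7]
white [  200    50   230   230 32467] [327.54113407 151.87381033] 266.02747 [ 612.8 -164.1   90. ] [ 613.1 -164.8   78.8]
white [ 200   84   22   90 1863] [209.99248524 128.24637681] 276.6386 [ 537.8 -149.5   90. ] [ 530.9 -149.6   63.5]
white [296 156  34  35 931] [312.33941998 173.21589689] 258.7579 [ 602.9 -177.8   90. ] [ 602.9 -177.8   90.1]
white [ 200  256   66   24 1267] [228.68271507 268.40252565] 372.69672 [ 544.  -244.3   90. ] [ 5.229e+02 -2.775e+02  2.000e-01]
[ 606.4 -223.1  188.7]
white [  200    50   230   230 32442] [327.57496455 152.02475186] 264.9949 [ 612.8 -164.4   90. ] [ 613.1 -165.    79.8]
white [ 200   84   22   90 1847] [209.91066594 128.06930157] 276.77628 [ 537.8 -149.5   90. ] [ 530.8 -149.6   63.2]
white [296 156  34  35 928] [312.33081897 173.0237069 ] 257.21017 [ 602.9 -177.9   90. ] [ 603.  -177.7   91.5]
white [ 200  256   67   24 1281] [228.77673692 268.29664325] 371.87558 [ 544.1 -244.4   90. ] [ 523.1 -277.2    0.9]
[ 606.4 -223.3  188.6]
white [  200    50   230   230 32444] [327.51960301 151.97272223] 264.69858 [ 612.8 -164.5   90. ] [ 613.1 -165.1   80. ]
white [ 200   84   21   90 1839] [209.8754758  127.84013051] 276.95718 [ 537.8 -149.5   90. ] [ 530.8 -149.6   62.9]
white [296 156  34  35 931] [312.28356606 172.82599356] 259.70316 [ 602.9 -177.9   90. ] [ 602.9 -178.    88.9]
white [ 200  256   67   24 1300] [228.92615385 268.17538462] 372.37314 [ 544.2 -244.4   90. ] [ 5.232e+02 -2.775e+02  3.000e-01]
[ 0.48479212  0.71761459 -0.13323627] [-0.09885121  0.01431125  0.04529148]
```

View pics/w2.png

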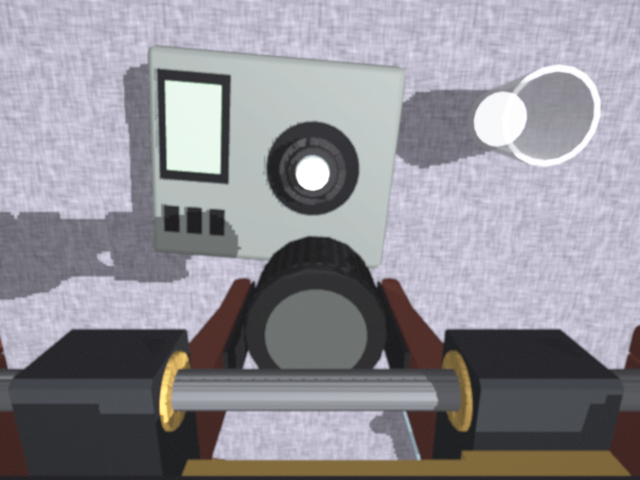

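The picture shows the well with white vial top at (312,173), and the cap held at (316,333) between the fingers. The beaker is well clear at (545,115). Now I'll measure the cap in the hand and the collar.

Run:
```python
from h import *
from scipy.optimize import least_squares
im=cv2.imread("pics/w2.png");d=np.load("pics/w2d.npy");f=np.load("pics/w2.npz");K,R,t,e=f["K"],f["R"],f["t"],f["e"];C=Ro.from_rotvec(f["o"])
c0=-R.T@t
def W(uv,z):
    r=np.c_[(uv-K[[0,1],[2,2]])/K[0,0],np.ones(len(uv))]@R;return c0+r*((z-c0[2])/r[:,2])[:,None]
def circ(q):
    s=least_squares(lambda a:np.hypot(q[:,0]-a[0],q[:,1]-a[1])-a[2],[*q.mean(0)[:2],20],loss="soft_l1",f_scale=.5);return s.x,np.sqrt((s.fun**2).mean())
g=cv2.cvtColor(im,cv2.COLOR_BGR2GRAY)
m=((g>85)&(g<135)).astype(np.uint8);m[:285]=0;m[364:]=0;m[:,:262]=0;m[:,372:]=0
k=max(cv2.findContours(m,0,1)[0],key=cv2.contourArea)[:,0].astype(float);k=k[k[:,1]<360]
print("disc depth",np.median(d[300:350,290:340]));zt=(W(np.array([[316.,330]]),0),)
zt=e[2]+30.5;a,s=circ(W(k,zt));print("cap disc",a,s,"tool",C.inv().apply([a[0]-e[0],a[1]-e[1],0]),cv2.boundingRect(k.astype(np.int32)))
m=(g<75).astype(np.uint8);m[:115]=0;m[218:]=0;m[:,:260]=0;m[:,362:]=0
k=max(cv2.findContours(m,0,1)[0],key=cv2.contourArea)[:,0].astype(float);b=cv2.boundingRect(k.astype(np.int32));print(b)
for z in (60,68,75): a,s=circ(W(k,z));print("collar",z,a,s)
m=((g>170)).astype(np.uint8);m[:150]=0;m[195:]=0;m[:,:290]=0;m[:,336:]=0
k=max(cv2.findContours(m,0,1)[0],key=cv2.contourArea)[:,0].astype(float);print("vial",circ(W(k,90)))
cv2.imwrite("pics/well.png",cv2.resize(im[115:225,255:370],None,fx=5,fy=5,interpolation=3))
```

```text
disc depth 145.37204
cap disc [ 605.27864376 -223.98665123   18.86375992] 0.10405838631501929 tool [-7.36782149e-01 -1.08696276e+00  5.88138217e-05] (265, 290, 102, 70)
(267, 123, 91, 91)
collar 60 [ 602.63466774 -178.79261345   32.80624621] 0.21851506993767292
collar 68 [ 602.7121475  -177.95857689   31.90330384] 0.21249822295705573
collar 75 [ 602.77993607 -177.2287904    31.11322644] 0.20723364456754656
vial (array([ 602.91403007, -178.02405949,   10.96021347]), np.float64(0.2023742419887774))
```

View pics/well.png

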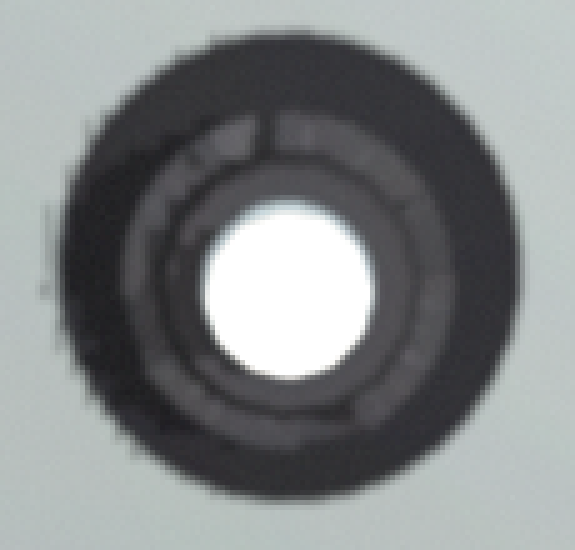

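The crop shows the collar ring with a dark gap at its top and the vial inside. The views agree to about 0.5 mm that the TCP belongs at (604.0, -177.5) for the well.

>>> servo_tool(rows=[[0,0,0,0.12,-0.006,0.05,40],[0,0,0,0.229,-0.012,0.1,40],[0,0,0,0.229,-0.012,0.25,40],[0,0,0,0.229,-0.012,0.3,40],[0,0,0,0.229,-0.012,0.33,40],[0,0,0,0.229,-0.012,0.33,40],[0,0,0,0.229,-0.012,0.33,40],[0,0,0,0.229,-0.012,0.33,40]])

```text
t: 7.08
ee_pos: [604.4, -178.5, 123.2]
orientation: [2.222, 2.219, 0.001]
ft_force: [0.1, -0.8, -1.0]
width: 53.4
grasp_force: 30.0
```

```bash
python3 -c "
from h import *
go([604,-177.5,104])
o=ctrl.get_obs();print(o['qpos'],o['ft_force'],o['moment'])
p,d=ctrl.get_image('side');cv2.imwrite('pics/s2.png',cv2.resize(p[90:250,250:420,::-1],None,fx=3,fy=3))
go([604,-177.5,104])
o=ctrl.get_obs();print(o['ft_force'],o['moment'])"
```

```text
at [ 604.4 -178.5  123.2] turn [ 0.0008  0.0002 -0.001 ] shift [ 0.0051 -0.002   0.0959]
[-3.06089317e-01  5.51263413e-01  1.68172172e+00  1.24910924e-05
  9.07406222e-01 -3.04555500e-01] [ 0.10119007 -0.84356638 -0.99508235] [-0.09313336  0.06216788  0.03367272]
at [ 604.3 -178.5  123.1] turn [ 0.0006  0.0002 -0.001 ] shift [ 0.0049 -0.0015  0.0954]
[-0.55304738 -0.43384741 -0.56798194] [-0.05970595  0.02996567 -0.03185454]
```

>>> servo_tool(rows=[[0,0,0,0.004,-0.001,0.04,40],[0,0,0,0.004,-0.001,0.07,40],[0,0,0,0.004,-0.001,0.095,40],[0,0,0,0.004,-0.001,0.095,40],[0,0,0,0.004,-0.001,0.095,40]])

```text
t: 7.75
ee_pos: [603.9, -177.5, 103.5]
orientation: [2.223, 2.22, 0.0]
ft_force: [-0.5, -0.7, -0.9]
width: 53.6
grasp_force: 30.0
```

>>> servo_tool(rows=[[0,0,0,0,0,0.005,40],[0,0,0,0,0,0.01,40],[0,0,0,0,0,0.015,40],[0,0,0,0,0,0.015,40]])

```text
t: 8.25
ee_pos: [603.7, -177.4, 100.4]
orientation: [-2.223, -2.22, 0.0]
ft_force: [0.1, -0.4, -0.8]
width: 53.7
grasp_force: 30.0
```

Position good, no contact yet. Next I'll step down in small moves.

>>> servo_tool(rows=[[0,0,0,0,0,0.005,40],[0,0,0,0,0,0.01,40],[0,0,0,0,0,0.01,40]])

```text
t: 8.62
ee_pos: [603.7, -177.4, 98.4]
orientation: [-2.223, -2.22, 0.0]
ft_force: [0.3, 0.3, -0.4]
width: 53.7
grasp_force: 30.0
```

>>> servo_tool(rows=[[0,0,0,0,0,0.005,40],[0,0,0,0,0,0.0075,40],[0,0,0,0,0,0.0075,40]])

```text
t: 9.0
ee_pos: [603.7, -177.4, 96.9]
orientation: [-2.223, -2.22, 0.0]
ft_force: [0.1, -0.2, -0.8]
width: 53.9
grasp_force: 30.0
```

>>> servo_tool(rows=[[0,0,0,0,0,0.005,40],[0,0,0,0,0,0.006,40],[0,0,0,0,0,0.006,40]])

```text
t: 9.38
ee_pos: [603.7, -177.4, 95.7]
orientation: [-2.223, -2.22, 0.0]
ft_force: [0.0, -0.2, -1.4]
width: 54.0
grasp_force: 30.0
```

>>> servo_tool(rows=[[0,0,0,0,0,0.004,40],[0,0,0,0,0,0.005,40],[0,0,0,0,0,0.005,40]])

```text
t: 9.75
ee_pos: [603.8, -177.4, 94.7]
orientation: [-2.223, -2.22, 0.0]
ft_force: [-0.3, 0.3, -1.2]
width: 53.6
grasp_force: 30.0
```

>>> servo_tool(rows=[[0,0,0,0,0,0.004,40],[0,0,0,0,0,0.005,40],[0,0,0,0,0,0.005,40]])

```text
t: 10.12
ee_pos: [603.7, -177.4, 93.7]
orientation: [-2.223, -2.22, 0.0]
ft_force: [0.1, 0.4, -0.4]
width: 53.8
grasp_force: 30.0
```

>>> servo_tool(rows=[[0,0,0,0,0,0.002,40],[0,0,0,0,0,0.004,40],[0,0,0,0,0,0.004,40]])

```text
t: 10.5
ee_pos: [603.7, -177.4, 92.9]
orientation: [-2.223, -2.22, 0.0]
ft_force: [0.3, 0.6, -0.4]
width: 53.5
grasp_force: 30.0
```

>>> servo_tool(rows=[[0,0,0,0,0,0.002,40],[0,0,0,0,0,0.004,40],[0,0,0,0,0,0.004,40]])

```text
t: 10.88
ee_pos: [603.7, -177.4, 92.1]
orientation: [-2.223, -2.22, 0.0]
ft_force: [0.2, 0.4, -0.4]
width: 53.5
grasp_force: 30.0
```

>>> servo_tool(rows=[[0,0,0,0,0,0.002,40],[0,0,0,0,0,0.004,40],[0,0,0,0,0,0.004,40]])

```text
t: 11.25
ee_pos: [603.7, -177.4, 91.3]
orientation: [-2.223, -2.22, 0.0]
ft_force: [-0.3, 0.1, -1.1]
width: 53.9
grasp_force: 30.0
```

>>> servo_tool(rows=[[0,0,0,0,0,0.002,40],[0,0,0,0,0,0.004,40],[0,0,0,0,0,0.004,40]])

```text
t: 11.62
ee_pos: [603.8, -177.4, 90.5]
orientation: [-2.223, -2.22, 0.0]
ft_force: [0.6, -0.4, -1.4]
width: 53.8
grasp_force: 30.0
```

>>> servo_tool(rows=[[0,0,0,0,0,0.002,40],[0,0,0,0,0,0.004,40],[0,0,0,0,0,0.004,40]])

```text
t: 12.0
ee_pos: [603.7, -177.4, 89.7]
orientation: [-2.223, -2.22, 0.0]
ft_force: [0.0, -1.0, -0.7]
width: 53.6
grasp_force: 30.0
```

>>> servo_tool(rows=[[0,0,0,0,0,0.002,40],[0,0,0,0,0,0.004,40],[0,0,0,0,0,0.004,40]])

```text
t: 12.38
ee_pos: [603.7, -177.4, 89.0]
orientation: [-2.223, -2.22, 0.0]
ft_force: [-0.0, 0.1, 0.3]
width: 53.7
grasp_force: 30.0
```

>>> servo_tool(rows=[[0,0,0,0,0,0.002,40],[0,0,0,0,0,0.004,40],[0,0,0,0,0,0.004,40]])

```text
t: 12.75
ee_pos: [603.7, -177.4, 88.1]
orientation: [-2.223, -2.22, 0.0]
ft_force: [-0.5, 0.1, -1.0]
width: 53.8
grasp_force: 30.0
```

>>> servo_tool(rows=[[0,0,0,0,0,0.002,40],[0,0,0,0,0,0.004,40],[0,0,0,0,0,0.004,40]])

```text
t: 13.12
ee_pos: [603.7, -177.4, 87.3]
orientation: [-2.223, -2.22, 0.0]
ft_force: [0.2, -0.4, -0.9]
width: 53.6
grasp_force: 30.0
```

>>> servo_tool(rows=[[0,0,0,0,0,0.002,40],[0,0,0,0,0,0.004,40],[0,0,0,0,0,0.004,40]])

```text
t: 13.5
ee_pos: [603.7, -177.4, 86.5]
orientation: [-2.223, -2.22, 0.0]
ft_force: [-0.5, -0.2, -0.0]
width: 53.9
grasp_force: 30.0
```

>>> servo_tool(rows=[[0,0,0,0,0,0.002,40],[0,0,0,0,0,0.004,40],[0,0,0,0,0,0.004,40]])

```text
t: 13.88
ee_pos: [603.7, -177.4, 85.7]
orientation: [-2.223, -2.22, 0.0]
ft_force: [0.5, -0.0, -0.9]
width: 53.8
grasp_force: 30.0
```

Run:
```python
from h import *
o=ctrl.get_obs();print(o["ee_pos"],o["ft_force"],o["moment"])
p,d=ctrl.get_image("side");cv2.imwrite("pics/s3.png",cv2.resize(p[110:250,250:420,::-1],None,fx=4,fy=4))
```

```text
[ 603.72896176 -177.39846089   85.72347182] [ 0.51062854 -0.0275423  -0.93992986] [-0.07126681  0.07696758 -0.04500686]
```

View pics/s3.png

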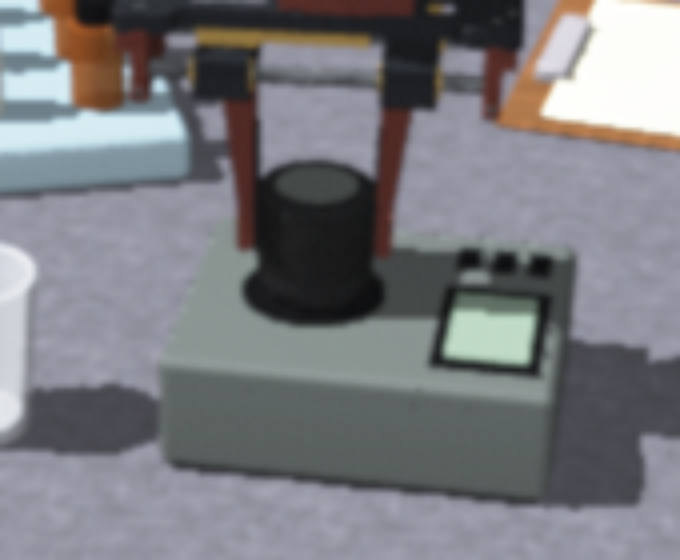

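The picture shows the cap upright over the collar at (318,240), sitting low, with no contact force felt. I'll continue carefully; the lugs may have gone straight into the gaps.

>>> servo_tool(rows=[[0,0,0,0,0,0.002,40],[0,0,0,0,0,0.004,40],[0,0,0,0,0,0.004,40]])

```text
t: 14.3
ee_pos: [603.8, -177.5, 84.9]
orientation: [-2.223, -2.22, 0.0]
ft_force: [-0.2, 0.0, -1.0]
width: 53.8
grasp_force: 30.0
```

>>> servo_tool(rows=[[0,0,0,0,0,0.002,40],[0,0,0,0,0,0.004,40],[0,0,0,0,0,0.004,40]])

```text
t: 14.68
ee_pos: [603.8, -177.5, 84.3]
orientation: [2.223, 2.22, 0.0]
ft_force: [-0.4, -0.1, -0.0]
width: 54.0
grasp_force: 30.0
```

>>> servo_tool(rows=[[0,0,0,0,0,0.002,40],[0,0,0,0,0,0.003,40],[0,0,0,0,0,0.003,40]])

```text
t: 15.05
ee_pos: [603.9, -177.5, 83.7]
orientation: [2.223, 2.22, 0.0]
ft_force: [-0.2, 0.7, 1.3]
width: 54.1
grasp_force: 30.0
```

Run:
```python
from h import *
o=ctrl.get_obs();print(o["ee_pos"],o["ft_force"],o["moment"])
p,d=ctrl.get_image("side");o=ctrl.get_obs();print(o["ee_pos"],o["ft_force"],o["moment"])
```

```text
[ 603.8830069  -177.45315767   83.73805924] [-0.19280235  0.70059928  1.30012619] [-0.05514501  0.11992359 -0.01419642]
[ 603.86311384 -177.47264266   83.7261271 ] [ 0.24801479 -0.11689956  1.67785774] [-0.0067242   0.14428395  0.02483809]
```

Contact is at TCP z≈84.3, so the base is about 5 mm below the flat tops expected from the vial top, and the lugs are probably in the gaps. I'll confirm with small backward turns.

>>> servo_tool(rows=[[0,0,-0.023,0,0,0,40],[0,0,-0.046,0,0,0,40],[0,0,-0.046,0,0,0,40]])

```text
t: 15.48
ee_pos: [604.0, -177.6, 83.7]
orientation: [2.144, 2.296, 0.0]
ft_force: [0.1, -0.9, 2.4]
width: 53.9
grasp_force: 30.0
```

```bash
cat > q.py <<'E'
from h import *
def r(): 
    o=ctrl.get_obs();return np.r_[o["ee_pos"],o["ft_force"],o["moment"]]
a=[r()]
for k in range(2): ctrl.get_image("side");a.append(r())
print("pos",np.round(a[-1][:3],2),"F",np.round(np.mean(a,0)[3:6],2),"M",np.round(np.mean(a,0)[6:],3),"Mz",np.round(np.array(a)[:,8],3), "yaw",np.round(np.degrees(np.arctan2(*Ro.from_rotvec(ctrl.get_obs()["orientation"]).as_matrix()[[1,0],1])),2),"t",ctrl.get_obs()["t"])
E
python3 q.py
```

```text
pos [ 604.02 -177.6    83.73] F [ 0.59 -1.09  2.12] M [-0.256 -0.044  0.   ] Mz [ 0.007 -0.036  0.03 ] yaw 3.87 t 15.575
```

>>> servo_tool(rows=[[0,0,-0.023,0,0,0,40],[0,0,-0.035,0,0,0,40],[0,0,-0.035,0,0,0,40]])

```text
t: 15.95
ee_pos: [604.0, -177.6, 83.7]
orientation: [2.083, 2.351, 0.0]
ft_force: [-0.2, -1.4, 1.8]
width: 53.6
grasp_force: 30.0
```

```bash
python3 q.py
```

```text
pos [ 603.95 -177.56   83.69] F [ 0.62 -1.42  1.81] M [-0.394 -0.109 -0.061] Mz [-0.091 -0.053 -0.039] yaw 6.88 t 16.05
```

>>> servo_tool(rows=[[0,0,-0.012,0,0,0,40],[0,0,-0.012,0,0,0,40]])

```text
t: 16.3
ee_pos: [603.9, -177.5, 83.7]
orientation: [2.062, 2.37, 0.0]
ft_force: [0.4, -1.8, 1.8]
width: 53.5
grasp_force: 30.0
```

```bash
python3 q.py
```

```text
pos [ 603.94 -177.53   83.67] F [ 0.94 -2.25  2.37] M [-0.484 -0.186 -0.111] Mz [-0.117 -0.122 -0.095] yaw 7.92 t 16.4
```

Backward resistance builds at about 0.05 N m per degree, so the lugs are in the gaps and against the starts. Now I'll turn forward, sinking 0.6 mm per 10°.

>>> servo_tool(rows=[[0,0,0.04,0,0,0,40],[0,0,0.08,0,0,0.001,40],[0,0,0.116,0,0,0.002,40],[0,0,0.116,0,0,0.002,40]])

```text
t: 16.9
ee_pos: [603.8, -177.1, 83.2]
orientation: [-2.26, -2.182, -0.0]
ft_force: [-0.1, -0.6, 3.1]
width: 54.0
grasp_force: 30.0
```

```bash
python3 q.py
```

```text
pos [ 603.78 -177.14   83.19] F [0.84 0.1  3.11] M [-0.003 -0.193  0.044] Mz [0.077 0.015 0.039] yaw -1.98 t 17.0
```

>>> servo_tool(rows=[[0,0,0.04,0,0,0.001,40],[0,0,0.08,0,0,0.002,40],[0,0,0.116,0,0,0.003,40],[0,0,0.116,0,0,0.003,40]])

```text
t: 17.5
ee_pos: [603.6, -177.3, 82.5]
orientation: [-2.44, -1.978, 0.0]
ft_force: [0.0, 0.7, 3.2]
width: 53.6
grasp_force: 30.0
```

```bash
python3 q.py
```

```text
pos [ 603.61 -177.27   82.54] F [0.17 0.48 2.59] M [ 0.09  -0.06   0.011] Mz [ 0.033 -0.016  0.017] yaw -11.93 t 17.6
```

>>> servo_tool(rows=[[0,0,0.04,0,0,0.001,40],[0,0,0.08,0,0,0.002,40],[0,0,0.116,0,0,0.003,40],[0,0,0.116,0,0,0.003,40]])

```text
t: 18.1
ee_pos: [603.5, -177.3, 81.9]
orientation: [-2.603, -1.759, 0.0]
ft_force: [0.7, 0.7, 2.8]
width: 53.5
grasp_force: 30.0
```

```bash
python3 q.py
```

```text
pos [ 603.5  -177.29   81.89] F [0.32 0.45 3.13] M [0.108 0.067 0.032] Mz [0.063 0.024 0.009] yaw -21.89 t 18.2
```

>>> servo_tool(rows=[[0,0,0.04,0,0,0.001,40],[0,0,0.08,0,0,0.002,40],[0,0,0.116,0,0,0.003,40],[0,0,0.116,0,0,0.003,40]])

```text
t: 18.7
ee_pos: [603.7, -177.5, 81.5]
orientation: [2.746, 1.526, -0.0]
ft_force: [0.0, 0.0, 3.9]
width: 53.8
grasp_force: 30.0
```

```bash
python3 q.py
```

```text
pos [ 603.75 -177.51   81.48] F [-0.18  0.18  3.94] M [-0.013  0.16  -0.015] Mz [-0.024 -0.03   0.008] yaw -31.86 t 18.8
```

>>> servo_tool(rows=[[0,0,0.03,0,0,0.0005,40],[0,0,0.05,0,0,0.001,40],[0,0,0.05,0,0,0.001,40]])

```text
t: 19.18
ee_pos: [603.8, -177.5, 81.3]
orientation: [2.802, 1.421, 0.0]
ft_force: [-0.2, -0.6, 4.6]
width: 54.2
grasp_force: 30.0
```

```bash
python3 q.py
```

```text
pos [ 603.81 -177.5    81.25] F [-0.74  0.34  4.96] M [-0.038  0.135  0.014] Mz [-0.012  0.02   0.032] yaw -36.2 t 19.275
```

Torque hasn't risen as expected, so I'll check that the thread holds the cap by lifting gently.

>>> servo_tool(rows=[[0,0,0,0,0,-0.008,40],[0,0,0,0,0,-0.015,40],[0,0,0,0,0,-0.015,40]])

```text
t: 19.65
ee_pos: [603.3, -177.3, 83.7]
orientation: [-2.802, -1.42, 0.001]
ft_force: [0.7, -0.1, -1.2]
width: 53.4
grasp_force: 30.0
```

```bash
python3 q.py
```

```text
pos [ 603.34 -177.35   83.72] F [ 0.38  0.07 -1.37] M [-0.11   0.056  0.005] Mz [-0.02   0.033  0.003] yaw -36.25 t 19.75
```

>>> servo_tool(rows=[[0,0,0,0,0,-0.005,40],[0,0,0,0,0,-0.01,40],[0,0,0,0,0,-0.01,40]])

```text
t: 20.12
ee_pos: [603.4, -177.3, 85.7]
orientation: [-2.802, -1.42, 0.001]
ft_force: [-1.6, -0.3, -7.0]
width: 54.0
grasp_force: 30.0
```

```bash
python3 q.py
```

```text
pos [ 603.32 -177.31   85.7 ] F [-0.15 -0.78 -6.7 ] M [-0.139 -0.01   0.022] Mz [0.047 0.014 0.005] yaw -36.25 t 20.225
```

The thread holds the cap (6 N pull with only about 0.6 mm of play), so it is engaged. I'll go back to neutral height and on forward.

>>> servo_tool(rows=[[0,0,0,0,0,0.006,40],[0,0,0.04,0,0,0.012,40],[0,0,0.08,0,0,0.014,40],[0,0,0.116,0,0,0.015,40],[0,0,0.116,0,0,0.015,40]])

```text
t: 20.85
ee_pos: [604.1, -177.7, 83.6]
orientation: [2.914, 1.172, 0.001]
ft_force: [-0.7, -0.1, -2.0]
width: 53.5
grasp_force: 30.0
```

```bash
python3 q.py
```

```text
pos [ 604.14 -177.63   83.57] F [-0.15 -0.77 -1.98] M [-0.248  0.153  0.077] Mz [0.057 0.054 0.12 ] yaw -46.15 t 20.95
```

>>> servo_tool(rows=[[0,0,0.04,0,0,0.002,40],[0,0,0.08,0,0,0.004,40],[0,0,0.116,0,0,0.006,40],[0,0,0.116,0,0,0.006,40]])

```text
t: 21.45
ee_pos: [604.2, -177.7, 82.5]
orientation: [3.004, 0.916, 0.001]
ft_force: [-0.4, -1.3, 1.2]
width: 53.8
grasp_force: 30.0
```

```bash
python3 q.py
```

```text
pos [ 604.14 -177.65   82.42] F [-0.36 -1.53  0.8 ] M [-0.224  0.226  0.281] Mz [0.241 0.301 0.3  ] yaw -56.09 t 21.55
```

>>> servo_tool(rows=[[0,0,0.04,0,0,0.001,40],[0,0,0.08,0,0,0.002,40],[0,0,0.116,0,0,0.003,40],[0,0,0.116,0,0,0.003,40]])

```text
t: 22.05
ee_pos: [604.2, -177.6, 81.7]
orientation: [3.073, 0.651, 0.001]
ft_force: [0.2, -1.2, 2.3]
width: 53.7
grasp_force: 30.0
```

```bash
python3 q.py
```

```text
pos [ 604.18 -177.62   81.71] F [ 0.29 -1.75  1.82] M [-0.365  0.107  0.335] Mz [0.285 0.34  0.381] yaw -66.06 t 22.15
```

>>> servo_tool(rows=[[0,0,0.04,0,0,0.001,40],[0,0,0.08,0,0,0.002,40],[0,0,0.116,0,0,0.002,40],[0,0,0.116,0,0,0.002,40]])

```text
t: 22.65
ee_pos: [604.1, -177.6, 81.2]
orientation: [3.118, 0.382, 0.001]
ft_force: [-0.2, -2.1, 2.4]
width: 53.6
grasp_force: 30.0
```

```bash
python3 q.py
```

```text
pos [ 604.09 -177.62   81.19] F [ 0.08 -2.32  1.8 ] M [-0.479  0.075  0.392] Mz [0.363 0.37  0.443] yaw -76.03 t 22.75
```

>>> servo_tool(rows=[[0,0,0.03,0,0,0.0005,40],[0,0,0.058,0,0,0.001,40],[0,0,0.058,0,0,0.001,40]])

```text
t: 23.12
ee_pos: [604.1, -177.6, 81.0]
orientation: [3.131, 0.246, 0.001]
ft_force: [0.7, -2.6, 2.3]
width: 53.8
grasp_force: 30.0
```

```bash
python3 q.py
```

```text
pos [ 604.09 -177.67   80.97] F [ 0.85 -2.84  2.41] M [-0.585 -0.001  0.539] Mz [0.581 0.488 0.549] yaw -81.02 t 23.225
```

>>> servo_tool(rows=[[0,0,0.02,0,0,0,40],[0,0,0.035,0,0,0,40],[0,0,0.035,0,0,0,40]])

```text
t: 23.6
ee_pos: [604.0, -177.6, 80.9]
orientation: [3.137, 0.161, 0.001]
ft_force: [2.7, -3.7, 3.0]
width: 53.6
grasp_force: 30.0
```

```bash
python3 q.py
```

```text
pos [ 604.02 -177.61   80.91] F [ 2.35 -4.01  2.81] M [-0.817 -0.122  0.602] Mz [0.597 0.637 0.572] yaw -84.1 t 23.7
```

The stop is reached: torque is 0.6 N m, above the 0.4 sliding maximum, and the cap has stopped sinking. I'll unwind the cushion, level the vertical force and then let go.

>>> servo_tool(rows=[[0,0,-0.05,0,0,-0.002,40],[0,0,-0.1,0,0,-0.004,40],[0,0,-0.16,0,0,-0.005,40],[0,0,-0.16,0,0,-0.005,40]])

```text
t: 24.2
ee_pos: [603.9, -177.6, 81.7]
orientation: [3.096, 0.533, 0.001]
ft_force: [1.9, -4.9, -0.1]
width: 53.7
grasp_force: 30.0
```

```bash
python3 q.py
```

```text
pos [ 603.92 -177.59   81.66] F [ 2.23 -4.7   0.29] M [-0.953 -0.289  0.174] Mz [0.171 0.192 0.16 ] yaw -70.53 t 24.3
```

>>> servo_tool(rows=[[0,0,-0.03,0,0,-0.001,40],[0,0,-0.06,0,0,-0.001,40],[0,0,-0.06,0,0,-0.001,50],[0,0,-0.06,0,0,-0.001,60],[0,0,-0.06,0,0,-0.001,75],[0,0,-0.06,0,0,-0.001,87],[0,0,-0.06,0,0,-0.001,87],[0,0,-0.06,0,0,-0.001,87],[0,0,-0.06,0,0,-0.001,87]])

```text
t: 25.42
ee_pos: [603.7, -177.4, 82.0]
orientation: [-3.068, -0.674, 0.0]
ft_force: [0.4, -0.4, -0.1]
width: 87.0
grasp_force: 0.0
```

```bash
python3 q.py
```

```text
pos [ 603.75 -177.42   82.  ] F [ 0.46 -0.2  -0.4 ] M [-0.022  0.118 -0.026] Mz [-0.035 -0.01  -0.033] yaw -65.22 t 25.525
```

>>> servo_tool(rows=[[0,0,0,0,0,-0.1,87],[0,0,0,0,0,-0.25,87],[0,0,0,0,0,-0.4,87],[0,0,0,0,0,-0.5,87],[0,0,0,0,0,-0.5,87],[0,0,0,0,0,-0.5,87]])

```text
t: 26.28
ee_pos: [603.2, -177.3, 181.3]
orientation: [-3.068, -0.674, 0.002]
ft_force: [0.5, -0.1, 0.4]
width: 87.1
grasp_force: 0.0
```

Run:
```python
from h import *
p,d=ctrl.get_image("side");cv2.imwrite("pics/s4.png",cv2.resize(p[110:250,250:420,::-1],None,fx=4,fy=4))
p,d=ctrl.get_image("wrist");cv2.imwrite("pics/w4.png",p[...,::-1])
i=ctrl.camera_info("wrist");K,R,t=map(np.array,(i["intrinsics"],i["R"],i["t"]))
v,u=np.mgrid[:480,:640]
P=(np.stack([(u-K[0,2])/K[0,0]*d,(v-K[1,2])/K[1,1]*d,d],-1)-t)@R
g=p.max(2);r=np.hypot(P[...,0]-604,P[...,1]+178)
m=(r<18)&(P[...,2]>100);print("cap top z",np.median(P[...,2][m]),m.sum(),P[m].mean(0))
m=(r>45)&(r<70)&(P[...,2]>50)&(P[...,2]<70);print("block z",np.median(P[...,2][m]),m.sum())
e=ctrl.get_obs();print(e["ee_pos"],e["t"])
```

```text
cap top z 112.92743256526413 3298 [ 607.56125157 -176.36180216  150.48353323]
block z 59.99326554115819 14535
[ 602.97971492 -177.18934388  180.66644511] 26.375
```

View pics/w4.png

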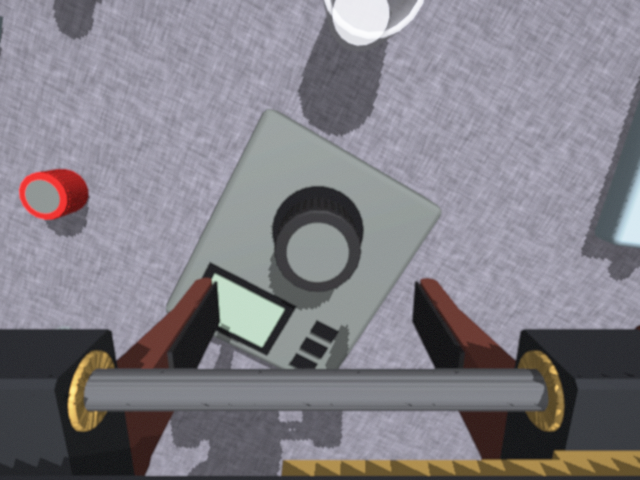

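The picture shows the cap upright on the well at (317,250), with the fingers open and clear of it. Its top is at z≈113, about 8 mm lower than a cap resting on the flat tops would be, which fits being screwed home.

```bash
python3 -c "
from workcell import ctrl
print(ctrl.close_job())"
```

```text
the job is handed in; nothing more can be done
None
```

I screwed the cap onto the well to what I judge is its stop (0.6 N m, no more sinking), let go and handed the job in at about 26 s; `close_job` returned no verdict, and the bottle, beaker and vial were not touched.

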